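# Fetch the cover-glass box from behind the reagents

### The arm

A 7-joint arm with a two-finger parallel gripper is mounted at the origin on a cart in front of the work surface, level with it; the furniture and walls round the work are solid. World frame = base frame: x ahead of the robot, y to its left, z up, the work surface at z = 0. Lengths are in m, angles in degrees, forces in N, time in s.
With the tool pointing down it reaches from about 0.35 to 0.775 m from the base axis. Payload 3.1 kg.
Tool frame: the origin (TCP) lies at the centre of the arm's flange, where the gripper is bolted on; the fingertips stand 173 mm ahead of it and the grasp point (between the pads) lies 155 mm ahead of it (nose_length is the z of the fingertips in the tool frame, in m); z points along the fingers, y is the line along which they close (so a half turn about z gives the same grasp; the last joint's range is limited). The gripper opens to 85 mm and grips with 20 to 120 N. Pads are 22 mm wide; open, the fingers measure 114 mm over their backs; the gripper's body (76 mm by 85 mm) begins 54 mm behind the grasp point. The pads swing forward as they close: fully open they stand 13 mm farther back than shut.
Start: joints at [66.996, 17.813, 0.802, 86.603, -0.252, 75.585, -1.558], TCP at [0.194, -0.515, 0.405] pointing down, gripper open.
Joint ranges: [-154.91, 154.91], [-16.99, 109.72], [-72.82, 74.43], [7.12, 147.25], [-82.49, 262.49], [11.32, 116.49], [-174.64, 174.64]. Speed limits (degrees/s): [159.86, 159.86, 180, 180, 180, 180, 180].

### API

Orientations are given as a 3x3 rotation matrix whose columns are the frame's x, y, z axes.
In Python, from workcell import * gives the robot as it stands.
- The arm moves only by the shell command python3 -m crank 'ROWS' [FORCE]. ROWS is JSON, a list of rows, each a list of 3 entries, a list of its own where there are three numbers: the finger opening in m, from 0 to 0.0854, then the shift along the world's x, y, z in m, then the turn, a rotation vector about the world's x, y, z in degrees. In form: [[jaw, [dx, dy, dz], [wx, wy, wz]], ...]. A call has exactly 10 rows; each row shifts and turns the commanded pose from where the row before left it; what a row does not reach is not made up. A row lasts 1/8 s, in which the tool goes at most 62.5 mm and 10.7 degrees, less where a joint would pass 70% of its speed; a pose out of reach is approached as far as the arm can. A call with a gripper value outside its range is refused whole. The fingers move at their own pace and stop on an object; FORCE is the grip in N (left out, the last holds). Time passes only in rows, so rows that do not move let the fingers close, or fill a call up. It gives the time, the measured TCP pose, the force, the opening and the grip force at its end, in the units of the state.
- state(): the state, without advancing time (a new reading comes with each control period).
- camera(name): name is "side" or "top"; returns a dict with "frame" (384x512x3 uint8, red, green, blue), "fx", "fy", "cx", "cy" (pixels), "T" (4x4, takes a point from camera to world coordinates). Camera axes: x right, y down, z forward; pixel columns grow to the right and rows downward; lengths in m; the calibration is good to about 2 mm. A picture is of the moment at which its call begins. There is no depth.
- hand_in(): hands the job in; it is judged then, once.
The state is a dict: "clock": time; "joints": joint angles; "qd": joint speeds; "joint_efforts": joint torques, N m; "position": TCP position; "tool_rot": TCP orientation; "contact_force": force on the tool from outside, world axes, zero at the start; "torque": the same for the moment, N m; "grip_width": finger opening in m; "finger_force": force on a finger pad.
Only numpy, scipy, OpenCV 4.12 (cv2) and the standard library are available. Lean on these libraries where they do the work, as an engineer would, in place of code of your own. Each camera call takes 0.05 s, during which the arm holds its last target. There are 200 camera calls.

### The job

The small cover-glass box lies at the back of the dark reagent board, hemmed in by a staining jar, a dropper bottle and a slide carton. Stand all three on the steel tray, then lay the box flat in the outline at the middle of the white plate, lined up with it, and only then put each of the three back on the very spot on the board where it stood, the carton lined up with the board as before. Keep the three upright throughout.

Things in the scene. Friction and masses are not known exactly. Their poses are not given: they have to be found in the camera images.
- jar: staining jar, a closed cylinder 51 mm across with a wide lid of about the same width, 80 mm high, about 0.1 to 0.15 kg; stands on one of the three ring marks of the board. Origin at the centre of its underside, z up. Take it from above across its upper half.
- dropper: dropper bottle with a black dropper top: body 28 mm across up to 45 mm height, then a top 20 mm across that narrows, 84 mm high in all; stands on another ring mark of the board. Origin at the centre of its underside, z up. Grip it near 30 to 45 mm above its foot. (A like bottle with a white top and one with a red top stand elsewhere and do not belong to the job.)
- slide_carton: white carton of microscope slides stood on its end: 31 mm (x) by 62 mm (y) in plan, 84 mm high; stands on the third ring mark, its x and y within 0.06 rad of those of the board. Origin at the centre of its underside, z up. Grip it across the 31 mm.
- cover_box: small flat clear-and-white hinged box of cover glasses, closed (its lid does not open): 28 mm (x) by 46 mm (y), 11 mm high. Origin at the centre of its underside, z up. Lies flat on the board at its back, 37 mm in +x from the board's centre, its y within 0.1 rad of the board's. Gripped across the 28 mm with the fingertips 2 mm over the board.
- board: dark rubber reagent board 130 mm (x) by 200 mm (y), 6 mm thick, flat, fixed. Origin at the centre of its underside, x towards its back (away from the robot). Three thin ring marks 65 mm across, centred at (x, y) = (-26, 0), (10, 60), (10, -60) mm, and a box outline at (37, 0) mm. Jar, dropper and carton stand within 5 mm of a ring's centre each; which on which changes.
- tray: low steel tray, the side area: 140 mm (x) by 215 mm (y) outside, rim 14 mm high (16.5 mm over its rolled edge) and 3 mm thick, inner floor 3 mm above the table, fixed. Origin at the centre of its underside. The three things fit side by side along y, 68 mm apart, with the carton in the middle. Lies to the right or in front of the robot, where the plate is not.
- plate: white plate 100 mm (x) by 120 mm (y), 5 mm thick, fixed, with a dark rectangular outline 38 mm (x) by 56 mm (y) at its middle, flush with its top. Origin at the centre of its underside. The box goes into the outline, its 46 mm side along the plate's y. (A tall microscope stands left of the work, about x 0.45 to 0.70, y 0.2 to 0.4 m: go round in front of it.)
There are look-alikes about, which are no part of the job. There is more than one size of the slide_carton; the one meant has the size given above.

How it is judged:
By the outcome, as a careful person would: the job done as asked, in the order asked, and still so for the second after the job is handed in, with the robot touching nothing.
It also fails if it takes over 141 s, if anything falls off the work surface, if the arm or the gripper's body presses on something with over 40 N, if the wrist force passes 120 N, or if a joint passes its speed limit or range.

## Working session

There is one attempt and no reset: what is moved stays moved. The work goes in short steps, Python scripts to look and compute and a shell command to move; the robot and the scene stay as the last step left them, time stands still between calls to the robot, and variables do not carry over. Pictures are saved under pics/ and viewed, at most 14 in all, crops included, and the job is handed in when it is done.

```bash
mkdir -p pics; ls; python3 - <<'E'
from workcell import *
import cv2,numpy as np
for n in("top","side"):
    c=camera(n);cv2.imwrite(f"pics/{n}0.png",cv2.resize(c["frame"][:,:,::-1],None,fx=1.56,fy=1.56,interpolation=cv2.INTER_CUBIC))
    cv2.imwrite(f"{n}0_raw.png",c["frame"][:,:,::-1])
    print(n,c["fx"],c["fy"],c["cx"],c["cy"],c["T"])
print(state())
E
```

```text
pics
top 371.2522102837137 371.2522102837137 254.24989204012604 184.8198889652644 [[-1.16357441e-03 -9.93556770e-01  1.13329569e-01  4.21179988e-01]
 [-9.99956182e-01  1.03343849e-04 -9.36071195e-03  7.41919314e-02]
 [ 9.28868681e-03 -1.13335495e-01 -9.93513355e-01  1.12872744e+00]
 [ 0.00000000e+00  0.00000000e+00  0.00000000e+00  1.00000000e+00]]
side 439.7311930975526 439.7311930975526 265.08522048282344 183.05079749163352 [[ 0.99528852 -0.0177108   0.09532618  0.40780377]
 [-0.0936363  -0.43070079  0.89762413 -1.29150692]
 [ 0.02515942 -0.90232099 -0.43032992  0.69584173]
 [ 0.          0.          0.          1.        ]]
{'clock': 0.1, 'joints': array([66.9956676 , 17.8578661 ,  0.80276828, 86.68131739, -0.25052178,
       75.58575293, -1.55844459]), 'qd': array([ 0.08513594, -0.12385935,  0.07539979, -0.24508158, -0.05297795,
       -0.03188132,  0.00912973]), 'joint_efforts': array([ 4.49852269e-04, -3.80856729e+01,  1.46609726e-01, -2.31243861e+01,
        1.23423751e-02,  8.13674211e-03,  1.12231538e-05]), 'position': array([ 0.19356551, -0.51451595,  0.40372034]), 'tool_rot': array([[ 9.35943347e-01,  3.52149532e-01, -8.70635286e-04],
       [ 3.52150587e-01, -9.35941290e-01,  1.96633525e-03],
       [-1.22419475e-04, -2.14697312e-03, -9.99997688e-01]]), 'contact_force': array([-0.14857518, -0.79884228, -0.11602845]), 'torque': array([-0.01790617, -0.01408302, -0.02324207]), 'finger_force': 0.0, 'grip_width': 0.08549199454258048}
```

View pics/top0.png

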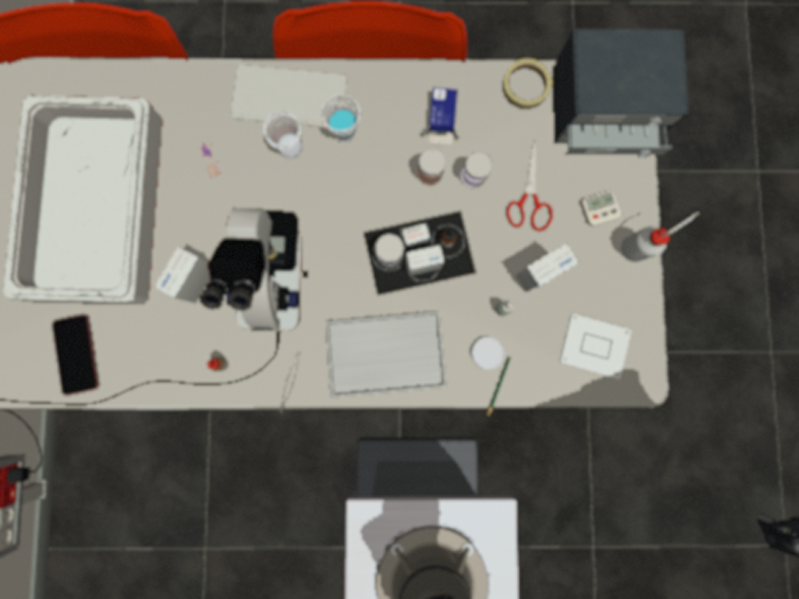

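View pics/side0.png

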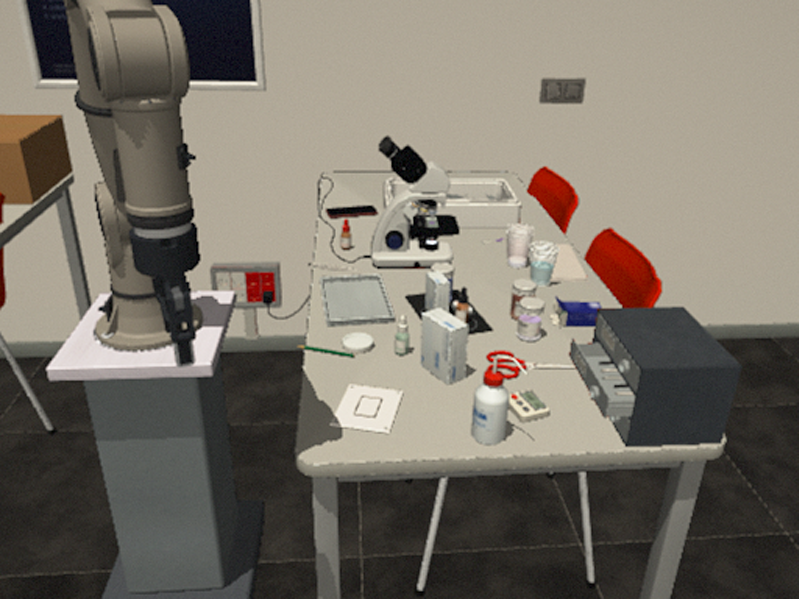

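The top view (scaled 1.56×) shows the board at about (420,252). On it are the jar (389,250), the carton (425,260, front ring), the black-topped dropper (449,238) and the box (416,234). The tray is at (385,352) and the plate at (596,345). The look-alikes are cartons at (180,272) and (552,265), a white-top bottle at (504,307) and a red-top bottle at (215,363).

I'll enlarge the board and measure next.

```bash
cat > h.py <<'E'
from workcell import *
import cv2,numpy as np
def ray(c,u,v):
    T=c["T"];d=T[:3,:3]@np.array([(u-c["cx"])/c["fx"],(v-c["cy"])/c["fy"],1]);return T[:3,3],d
def onz(c,u,v,z):
    o,d=ray(c,u,v);return (o+d*(z-o[2])/d[2])[:2]
def proj(c,p):
    q=np.linalg.inv(c["T"])@np.r_[p,1];return np.array([q[0]/q[2]*c["fx"]+c["cx"],q[1]/q[2]*c["fy"]+c["cy"]])
def avg(n,k=4):
    cs=[camera(n) for _ in range(k)];c=cs[0];c["frame"]=np.mean([x["frame"] for x in cs],0).astype(np.uint8)[:,:,::-1].copy();return c
def crop(c,u0,v0,u1,v1,s,name):
    cv2.imwrite("pics/"+name,cv2.resize(c["frame"][v0:v1,u0:u1],None,fx=s,fy=s,interpolation=cv2.INTER_CUBIC))
E
python3 - <<'E'
from h import *
t=avg("top");s=avg("side")
import pickle;pickle.dump((t,s),open("c0.pkl","wb"))
a=cv2.resize(t["frame"][130:195,228:308],None,fx=7,fy=7,interpolation=cv2.INTER_CUBIC)
crop(t,228,130,308,195,9,"bt.png");crop(s,255,160,325,250,6,"bs.png")
def big(m,u,v):
    n,l,st,ce=cv2.connectedComponentsWithStats(m.astype(np.uint8));return l==l[v,u]
def rect(name,m,z):
    cn=max(cv2.findContours(m.astype(np.uint8),0,1)[0],key=cv2.contourArea)
    w=np.array([onz(t,*p,z) for p in cn[:,0].astype(float)],np.float32)
    r=cv2.minAreaRect(w*1000);print(name,np.round(r[0],1),np.round(r[1],1),round(r[2],2))
g=cv2.cvtColor(t["frame"],6)
hsv=cv2.cvtColor(t["frame"],40)
print(g[165,236],hsv[225,250],hsv[200,240],hsv[221,366],hsv[215,345])
b=(g<75).astype(np.uint8); b[:, :225]=0;b[:,320:]=0;b[:130]=0;b[195:]=0
rect("board",b,0.006)
p=big((g>205)&(hsv[:,:,1]<22),366,221);p2=(g>200)
rect("plate",big((hsv[:,:,1]<14)&(g>170),366,221),.005)
rect("tray",big(hsv[:,:,1]<16,250,225),.0165)
E
```

```text
132 [ 38  11 186] [ 23  22 183] [ 51   8 218] [ 24  23 181]
board [621.   20.2] [122.5 192.4] 12.6
plate [ 437.7 -321.3] [121.1 101.9] 74.05
tray [422.9  86.6] [146.1 220. ] 5.02
```

View pics/bt.png

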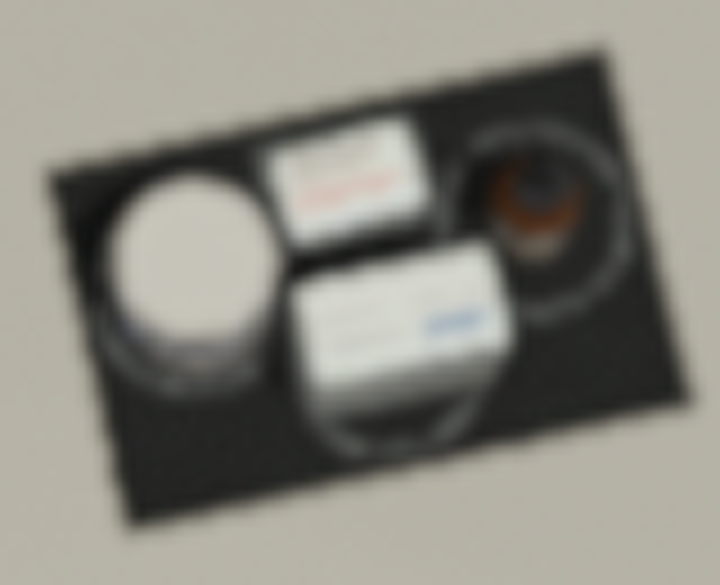

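View pics/bs.png

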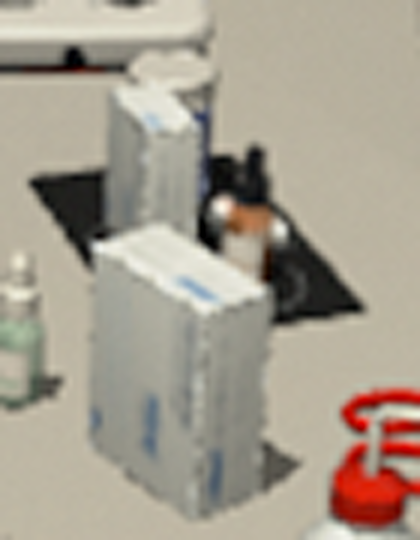

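The crops confirm it. The wanted carton is on the front ring at full-frame top (275,166), with its 62 mm side along the board's y. The bigger carton at (353,170) stands off the board. The black-topped dropper is on the right ring (288,152), the jar on the left ring (249,159), and the box is at the back (267,150).

Now the precise positions.

```bash
python3 - <<'E'
from h import *
import pickle;t,s=pickle.load(open("c0.pkl","rb"))
S=8
def comp(c,box,fn,seed):
    u0,v0,u1,v1=box;a=cv2.resize(c["frame"][v0:v1,u0:u1],None,fx=S,fy=S,interpolation=cv2.INTER_CUBIC)
    m=fn(cv2.cvtColor(a,6).astype(int),a.astype(int),cv2.cvtColor(a,40).astype(int)).astype(np.uint8)
    if seed is not None:
        n,l=cv2.connectedComponents(m);k=l[int((seed[1]-v0)*S),int((seed[0]-u0)*S)];m=((l==k)&(k>0)).astype(np.uint8)
    cn=max(cv2.findContours(m,0,1)[0],key=cv2.contourArea)[:,0]
    return (cn+.5)/S-.5+[u0,v0]
def rect(n,cn,z,c=t):
    r=cv2.minAreaRect(np.array([onz(c,*p,z)*1000 for p in cn],np.float32));print(n,np.round(r[0],1),np.round(r[1],1),round(r[2],2));return r
B=(228,130,308,195)
rect("board",comp(t,B,lambda g,a,h:(g<115),(240,182)),.006)
for th in(190,205,215):
  try: rect(f"jar{th}",comp(t,B,lambda g,a,h:g>th-20,(249,158)),.086)
  except Exception as e:print(e)
  try: rect(f"carton{th}",comp(t,B,lambda g,a,h:g>th-15,(268,167)),.090)
  except Exception as e:print(e)
  try: rect(f"box{th}",comp(t,B,lambda g,a,h:(g>th-50),(272,148)),.017)
  except Exception as e:print(e)
# plate & outline
P=(345,190,412,250)
rect("plate",comp(t,P,lambda g,a,h:g>200,(366,221)),.005)
rect("outl",comp(t,(370,210,395,232),lambda g,a,h:g<185,None),.005)
T=(200,190,295,262)
for th in (12,16,19): rect("tray",comp(t,T,lambda g,a,h:h[:,:,1]<th,(246,226)),.0165)
# hand-read carton top, box
def hp(l,z):return np.array([onz(t,228+(u+.5)/9-.5,130+(v+.5)/9-.5,z)*1000 for u,v in l])
for n,l,z in(("carton",[(290,288),(494,240),(513,345),(312,390)],.09),("box",[(263,155),(408,113),(430,195),(297,250)],.017),("jar",[(194,257)],.086),("drop amber",[(533,205)],.06),("droptop",[(545,186)],.09)):
    w=hp(l,z);print(n,np.round(w.mean(0),1),np.round(w,0).tolist())
# dropper in side view: tip at crop (257,150), amber centre (247,240); crop scale6 origin(255,160)
for (u,v),(U,V) in(((257,150),(545,190)),):
    o1,d1=ray(s,255+u/6,160+v/6);o2,d2=ray(t,228+U/9,130+V/9)
    k=np.linalg.lstsq(np.c_[d1,-d2],o2-o1,rcond=None)[0];print("tri",o1+k[0]*d1,o2+k[1]*d2)
th=np.radians(12.6);R=np.array([[np.cos(th),-np.sin(th)],[np.sin(th),np.cos(th)]])
for p in((-26,0),(10,60),(10,-60),(37,0)):print("ring",p,np.round(R@p+[621,20.2],1))
for z in(.006,.05,.09):
    print(z,[np.round((proj(c,[*(R@[10,-60]+[621,20.2])/1000,z])),1) for c in(t,s)])
E
```

```text
Traceback (most recent call last):
ValueError: max() iterable argument is empty
```

```bash
cat > m0.py <<'E'
from h import *
S=8
def comp(c,box,fn,seed):
    u0,v0,u1,v1=box;a=cv2.resize(c["frame"][v0:v1,u0:u1],None,fx=S,fy=S,interpolation=cv2.INTER_CUBIC)
    m=fn(cv2.cvtColor(a,6).astype(int),a.astype(int),cv2.cvtColor(a,40).astype(int)).astype(np.uint8)
    if seed is not None:
        n,l=cv2.connectedComponents(m);k=l[int((seed[1]-v0)*S),int((seed[0]-u0)*S)];m=((l==k)&(k>0)).astype(np.uint8)
    cn=max(cv2.findContours(m,0,1)[0],key=cv2.contourArea)[:,0]
    return (cn+.5)/S-.5+[u0,v0]
def rect(n,c,z,*a):
    try: cn=comp(c,*a)
    except Exception as e: print(n,"none");return
    r=cv2.minAreaRect(np.array([onz(c,*p,z)*1000 for p in cn],np.float32));print(n,np.round(r[0],1),np.round(r[1],1),round(r[2],2));return r
E
python3 - <<'E'
from m0 import *
import pickle;t,s=pickle.load(open("c0.pkl","rb"))
B=(228,130,308,195)
rect("board",t,.006,B,lambda g,a,h:(g<115),(255,181))
for th in(150,170,185,195,205):
  f=lambda g,a,h:g>th
  rect(f"jar{th}",t,.086,B,f,(249,158))
  rect(f"carton{th}",t,.090,B,f,(268,167))
  rect(f"box{th}",t,.017,B,f,(272,148))
P=(345,190,412,250)
for th in(190,205):rect("plate",t,.005,P,lambda g,a,h:g>th,(366,221))
for th in(170,195):rect("outl",t,.005,(370,210,395,232),lambda g,a,h:g<th,None)
T=(200,190,295,262)
for th in (12,16,19): rect("tray",t,.0165,T,lambda g,a,h:h[:,:,1]<th,(246,226))
def hp(l,z):return np.array([onz(t,228+(u+.5)/9-.5,130+(v+.5)/9-.5,z)*1000 for u,v in l])
for n,l,z in(("carton",[(290,288),(494,240),(513,345),(312,390)],.09),("box",[(263,155),(408,113),(430,195),(297,250)],.017),("jar",[(194,257)],.086),("drop amber",[(533,205)],.06),("droptop",[(545,186)],.09)):
    w=hp(l,z);print(n,np.round(w.mean(0),1),np.round(w,0).tolist())
o1,d1=ray(s,255+257/6,160+150/6);o2,d2=ray(t,228+545/9,130+190/9)
k=np.linalg.lstsq(np.c_[d1,-d2],o2-o1,rcond=None)[0];print("tri",o1+k[0]*d1,o2+k[1]*d2)
th=np.radians(12.6);R=np.array([[np.cos(th),-np.sin(th)],[np.sin(th),np.cos(th)]])
for p in((-26,0),(10,60),(10,-60),(37,0)):print("ring",p,np.round(R@p+[621,20.2],1))
for z in(.006,.05,.09):
    print(z,[np.round((proj(c,[*(R@[10,-60]+[621,20.2])/1000,z])),1) for c in(t,s)])
E
```

```text
board [621.1  20.1] [128.  197.8] 12.73
jar150 [615.9  78. ] [49.2 48.5] 0.02
carton150 [596.8  13.3] [34.5 64. ] 12.56
box150 [655.9  27. ] [31.5 48.8] 16.32
jar170 [615.9  78.2] [46.3 46. ] 0.05
carton170 [596.8  13.4] [32.  61.9] 12.3
box170 [655.6  26.9] [29.  46.5] 16.63
jar185 [615.8  78.2] [42.7 42.4] 0.04
carton185 [597.   13.4] [29.9 59.8] 11.86
box185 [655.7  26.8] [26.9 44.2] 16.76
jar195 none
carton195 [597.1  13.3] [28.4 58.1] 11.94
box195 [655.9  26.9] [24.9 42.4] 16.45
jar205 none
carton205 [597.   13.8] [25.2 55.1] 12.22
box205 [655.5  26.6] [21.8 38.7] 15.93
plate [ 437.6 -322.5] [120.3 101.8] 74.53
plate [ 437.8 -321.8] [115.5  96. ] 74.03
outl none
outl [ 438.1 -321.8] [59.  40.3] 74.68
tray [423.2  86.8] [144.  217.7] 5.15
tray [423.1  86.2] [147.7 222.1] 5.29
tray [422.6  86.3] [151.  225.6] 5.28
carton [597.3  13.3] [[606.0, 49.0], [621.0, -16.0], [588.0, -22.0], [574.0, 42.0]]
box [656.8  26.6] [[665.0, 56.0], [679.0, 7.0], [651.0, -1.0], [632.0, 44.0]]
jar [616.7  78.9] [[617.0, 79.0]]
drop amber [638.9 -31.3] [[639.0, -31.0]]
droptop [638.9 -32.2] [[639.0, -32.0]]
tri [ 0.64725795 -0.03500862  0.08443771] [ 0.63785874 -0.03420502  0.082408  ]
ring (-26, 0) [595.6  14.5]
ring (10, 60) [617.7  80.9]
ring (10, -60) [643.8 -36.2]
ring (37, 0) [657.1  28.3]
0.006 [array([286.7, 154.3]), array([295.5, 206.6])]
0.05 [array([288.1, 151.4]), array([296.2, 194.7])]
0.09 [array([289.5, 148.5]), array([296.9, 183.6])]
```

```bash
python3 -m crank '[[0.055,[0.028,0.036,0],[0,0,7]],[0.055,[0.028,0.036,0],[0,0,7]],[0.055,[0.028,0.036,0],[0,0,7]],[0.055,[0.028,0.036,0],[0,0,7]],[0.055,[0.028,0.036,0],[0,0,7]],[0.055,[0.028,0.036,0],[0,0,7]],[0.055,[0.028,0.036,0],[0,0,7]],[0.055,[0.028,0.036,0],[0,0,7]],[0.055,[0.028,0.036,0],[0,0,7]],[0.055,[0.028,0.036,0],[0,0,7]]]' 30
```

```text
clock: 1.75
position: [0.4744, -0.1537, 0.405]
tool_rot: [[-0.014, 1.0, 0.001], [1.0, 0.014, -0.001], [-0.001, 0.001, -1.0]]
contact_force: [0.6, -0.4, -0.5]
grip_width: 0.0549
finger_force: 0.0
```

```bash
python3 -m crank '[[0.052,[0.0245,0.0334,0],[0,0,2.3]],[0.052,[0.0245,0.0334,0],[0,0,2.3]],[0.052,[0.0245,0.0334,0],[0,0,2.3]],[0.052,[0.0245,0.0334,0],[0,0,2.3]],[0.052,[0.0245,0.0334,0],[0,0,2.2]],[0.052,[0,0,-0.03],[0,0,0]],[0.052,[0,0,-0.03],[0,0,0]],[0.052,[0,0,-0.03],[0,0,0]],[0.052,[0,0,-0.005],[0,0,0]],[0.052,[0,0,0],[0,0,0]]]'
python3 - <<'E'
from h import *
c=avg("top",2);s=avg("side",2);a=cv2.resize(c["frame"][110:210,215:320],None,fx=4,fy=4);b=cv2.resize(s["frame"][140:240,235:340],None,fx=4,fy=4)
cv2.imwrite("pics/p1.png",np.vstack([a[:0],np.zeros((0,a.shape[1],3),np.uint8)]) if 0 else np.hstack([a,b])[:, :800])
st=state();print(st["position"],st["tool_rot"][:,1])
E
```

```text
clock: 3.0
position: [0.5964, 0.0122, 0.3103]
tool_rot: [[-0.208, 0.978, 0.001], [0.978, 0.208, 0.0], [-0.0, 0.001, -1.0]]
contact_force: [0.9, 0.4, 1.2]
grip_width: 0.0519
finger_force: 0.0
[0.59673566 0.01235245 0.31129122] [0.97809309 0.2081475  0.00292119]
```

View pics/p1.png

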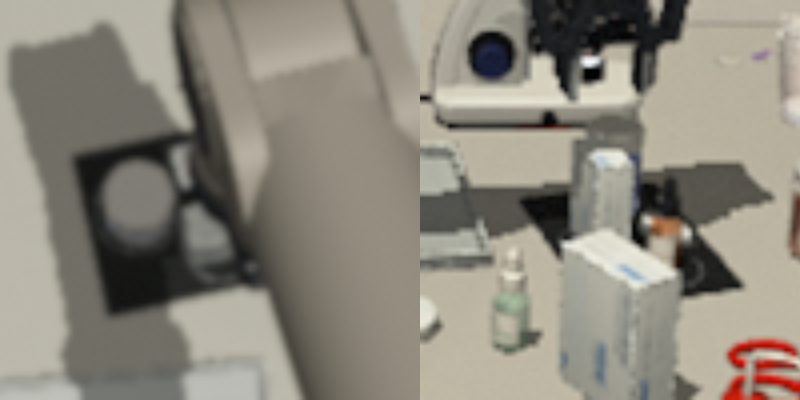

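The left half shows the arm over the board. In the right half the fingers, at (567,90) and (648,90), straddle the carton top at (608,160). I'll descend and grip.

```bash
python3 -m crank '[[0.052,[0,0,-0.03],[0,0,0]],[0.052,[0,0,-0.03],[0,0,0]],[0.052,[0,0,-0.02],[0,0,0]],[0.052,[0,0,-0.015],[0,0,0]],[0.052,[0,0,-0.005],[0,0,0]],[0.04,[0,0,0],[0,0,0]],[0.036,[0,0,0],[0,0,0]],[0.034,[0,0,0],[0,0,0]],[0.032,[0,0,0],[0,0,0]],[0.02,[0,0,0],[0,0,0]]]' 30
```

```text
clock: 4.45
position: [0.5968, 0.0123, 0.2107]
tool_rot: [[-0.208, 0.978, 0.002], [0.978, 0.208, 0.0], [-0.0, 0.002, -1.0]]
contact_force: [0.6, -0.2, 3.4]
grip_width: 0.0321
finger_force: 30.1
```

```bash
python3 -m crank '[[0.02,[0,0,0.015],[0,0,0]],[0.02,[0,0,0.03],[0,0,0]],[0.02,[0,0,0.03],[0,0,0]],[0.02,[0,0,0.025],[0,0,0]],[0.02,[-0.02,0.008,0],[0,0,0]],[0.02,[-0.033,0.014,0],[0,0,0]],[0.02,[-0.034,0.015,0],[0,0,0]],[0.02,[-0.034,0.014,0],[0,0,0]],[0.02,[-0.033,0.014,0],[0,0,0]],[0.02,[-0.02,0.008,0],[0,0,0]]]'
python3 -m crank '[[0.02,[0,0,-0.02],[0,0,0]],[0.02,[0,0,-0.03],[0,0,0]],[0.02,[0,0,-0.025],[0,0,0]],[0.02,[0,0,-0.015],[0,0,0]],[0.02,[0,0,-0.008],[0,0,0]],[0.02,[0,0,-0.004],[0,0,0]],[0.02,[0,0,0],[0,0,0]],[0.02,[0,0,0],[0,0,0]],[0.036,[0,0,0],[0,0,0]],[0.052,[0,0,0],[0,0,0]]]'
```

```text
clock: 5.7
position: [0.4199, 0.0861, 0.3098]
tool_rot: [[-0.21, 0.978, -0.002], [0.978, 0.21, -0.001], [-0.001, -0.002, -1.0]]
contact_force: [-0.1, 0.0, -0.6]
grip_width: 0.0319
finger_force: 30.1
clock: 6.95
position: [0.4224, 0.0853, 0.208]
tool_rot: [[-0.208, 0.978, 0.001], [0.978, 0.208, 0.0], [-0.0, 0.001, -1.0]]
contact_force: [-0.2, -0.2, 0.8]
grip_width: 0.0516
finger_force: 0.0
```

```bash
python3 -m crank '[[0.052,[0,0,0.032],[0,0,0]],[0.052,[0,0,0.035],[0,0,0]],[0.052,[0,0,0.035],[0,0,0]],[0.052,[0.018,-0.010,0],[0,0,0]],[0.052,[0.036,-0.020,0],[0,0,0]],[0.052,[0.036,-0.020,0],[0,0,0]],[0.052,[0.036,-0.020,0],[0,0,0]],[0.052,[0.036,-0.020,0],[0,0,0]],[0.052,[0.036,-0.018,0],[0,0,0]],[0.052,[0.018,-0.010,0],[0,0,0]]]'
python3 - <<'E'
from h import *
c=avg("top",2);s=avg("side",2);a=cv2.resize(c["frame"][110:260,190:320],None,fx=3,fy=3);b=cv2.resize(s["frame"][130:280,195:325],None,fx=3,fy=3)
cv2.imwrite("pics/p2.png",np.hstack([a,b]));st=state();print(st["position"],st["tool_rot"][:,1])
E
```

```text
clock: 8.2
position: [0.6399, -0.0356, 0.3071]
tool_rot: [[-0.205, 0.979, -0.002], [0.979, 0.205, -0.001], [-0.001, -0.002, -1.0]]
contact_force: [-0.4, 1.1, 0.1]
grip_width: 0.052
finger_force: 0.0
[ 0.63791683 -0.03304053  0.30797719] [ 0.97818462  0.20771832 -0.00281785]
```

View pics/p2.png

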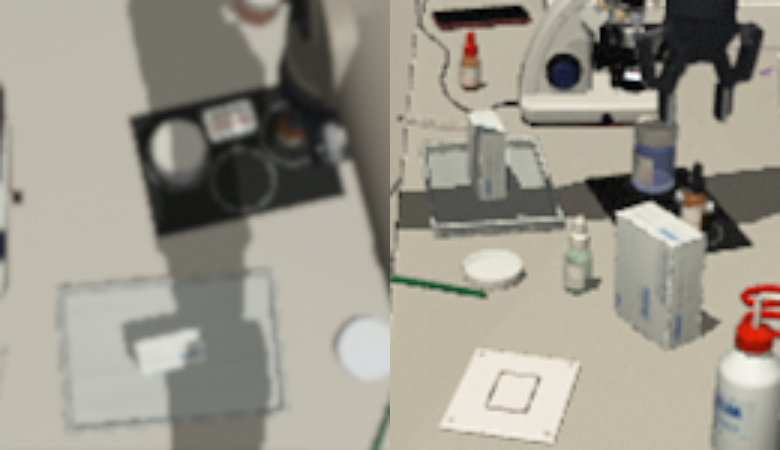

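The carton stands upright mid-tray. In the left half the dropper sits at about (290,130). Its two earlier estimates disagree, so I'll refine from the saved clear views by its amber body.

```bash
python3 - <<'E'
from m0 import *
import pickle;t,s=pickle.load(open("c0.pkl","rb"))
am=lambda g,a,h:((h[:,:,0]<18)&(h[:,:,1]>110)&(h[:,:,2]>50))
ct=comp(t,(278,140,298,165),am,None);cs=comp(s,(285,180,312,215),am,None)
print("top amber",ct.min(0),ct.max(0),"side",cs.min(0),cs.max(0))
# side: dark dropper top column
a=cv2.cvtColor(s["frame"],6);print(a[182:214,288:306])
x=np.array([.6437,-.034])
for p in([.639,-.032],[.643,-.035],[.647,-.035]):
  for z in(.051,.07,.09):print(p,z,proj(t,[*p,z]).round(1),proj(s,[*p,z]).round(1))
E
```

```text
top amber [282.8125 150.1875] [291.5625 155.3125] side [292.1875 193.6875] [299.5625 198.3125]
[[121  74 145 183 180 180 180 180 182 180 180 180 180 180 179 179 178 179]
 [121  80 150 183 182 180 181 183 171 158 174 183 182 182 180 177 178 179]
 [111  89 158 189 185 185 184 174 129  90 129 165 181 179 179 179 180 180]
 [128  76 128 146 142 146 170 158  68  18  56 138 183 180 178 178 178 180]
 [111  48  38  24  20  48 121 130  41  22  55 139 184 180 180 179 179 178]
 [ 91  44  17  19  28  27  54  63  26  19  61 144 187 180 179 180 180 178]
 [104  42  21   9  21  24  40  49  25  18  57 133 178 181 180 180 179 180]
 [ 98  61  17  16  13  14  54  65  28  23  34  94 157 182 181 181 181 179]
 [113  87  22  21  14  17  39  51  33  31  25  67 142 183 180 181 183 180]
 [108  86  18  20  23  20  22  24  29  28  20  62 143 184 181 178 179 179]
 [ 88  44  24  80 105  75  36  25  26  21  16  64 145 186 181 178 178 178]
 [ 82  30 119 187 197 153  70  36  21  15  15  48 118 171 184 181 180 178]
 [ 59  47 156 235 234 180 105  92  72  69  70  65  56 115 167 183 181 180]
 [ 47  62 131 194 203 154 123 
[... 1139 characters left out ...]
7 139  99  45  57  61  52  43]
 [229 231 212 199 157 137 139 145 143 148 147 142 105  48  63  56  31  29]
 [190 195 160 164 149 149 144 152 150 149 149 136  90  25  25  28  22  21]
 [169 161 157 151 147 154 152 151 149 148 147 127  64  24  31  46  81 113]]
[0.639, -0.032] 0.051 [286.7 152.9] [294.6 193.9]
[0.639, -0.032] 0.07 [287.4 151.6] [294.9 188.7]
[0.639, -0.032] 0.09 [288.  150.2] [295.2 183.1]
[0.643, -0.035] 0.051 [287.7 151.6] [295.9 194.3]
[0.643, -0.035] 0.07 [288.4 150.2] [296.3 189. ]
[0.643, -0.035] 0.09 [289.1 148.8] [296.6 183.5]
[0.647, -0.035] 0.051 [287.7 150.2] [297.2 194.3]
[0.647, -0.035] 0.07 [288.4 148.9] [297.5 189. ]
[0.647, -0.035] 0.09 [289.1 147.4] [297.9 183.4]
```

```bash
python3 -m crank '[[0.05,[0.004,-0.002,-0.01],[0,0,0]],[0.05,[0,0,-0.03],[0,0,0]],[0.05,[0,0,-0.03],[0,0,0]],[0.05,[0,0,-0.025],[0,0,0]],[0.045,[0,0,-0.012],[0,0,0]],[0.038,[0,0,-0.005],[0,0,0]],[0.033,[0,0,0],[0,0,0]],[0.030,[0,0,0],[0,0,0]],[0.027,[0,0,0],[0,0,0]],[0.015,[0,0,0],[0,0,0]]]' 25
python3 - <<'E'
from h import *
s=avg("side",2);crop(s,255,130,330,240,5,"p3.png")
E
```

```text
clock: 9.65
position: [0.6427, -0.0347, 0.199]
tool_rot: [[-0.208, 0.978, 0.002], [0.978, 0.208, -0.0], [-0.001, 0.002, -1.0]]
contact_force: [-0.3, -0.4, 3.5]
grip_width: 0.0264
finger_force: 25.0
```

View pics/p3.png

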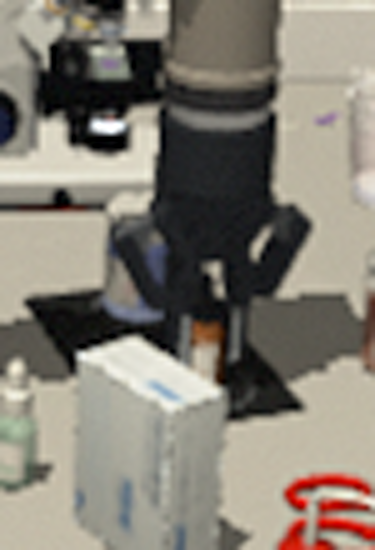

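The fingers close round the amber body at (207,345), and the jar beside it is untouched. I'll move it to the tray.

```bash
python3 -m crank '[[0.015,[0,0,0.015],[0,0,0]],[0.015,[0,0,0.03],[0,0,0]],[0.015,[0,0,0.03],[0,0,0]],[0.015,[0,0,0.025],[0,0,0]],[0.015,[-0.025,0.005,0],[0,0,0]],[0.015,[-0.041,0.009,0],[0,0,0]],[0.015,[-0.041,0.010,0],[0,0,0]],[0.015,[-0.041,0.010,0],[0,0,0]],[0.015,[-0.041,0.010,0],[0,0,0]],[0.015,[-0.025,0.005,0],[0,0,0]]]'
python3 -m crank '[[0.015,[0,0,-0.02],[0,0,0]],[0.015,[0,0,-0.03],[0,0,0]],[0.015,[0,0,-0.025],[0,0,0]],[0.015,[0,0,-0.015],[0,0,0]],[0.015,[0,0,-0.008],[0,0,0]],[0.015,[0,0,-0.004],[0,0,0]],[0.015,[0,0,0],[0,0,0]],[0.015,[0,0,0],[0,0,0]],[0.034,[0,0,0],[0,0,0]],[0.050,[0,0,0],[0,0,0]]]'
```

```text
clock: 11.0
position: [0.4259, 0.0149, 0.2978]
tool_rot: [[-0.21, 0.978, -0.001], [0.978, 0.21, -0.001], [-0.001, -0.002, -1.0]]
contact_force: [-0.1, 0.4, -0.1]
grip_width: 0.0264
finger_force: 24.8
clock: 12.25
position: [0.4283, 0.0142, 0.1959]
tool_rot: [[-0.208, 0.978, 0.001], [0.978, 0.208, -0.0], [-0.0, 0.001, -1.0]]
contact_force: [-0.3, 0.1, 0.2]
grip_width: 0.0497
finger_force: 0.0
```

```bash
python3 -m crank '[[0.05,[0,0,0.035],[0,0,0]],[0.05,[0,0,0.040],[0,0,0]],[0.05,[0,0,0.035],[0,0,0]],[0.07,[0.020,0.006,0],[0,0,0]],[0.07,[0.037,0.013,0],[0,0,0]],[0.07,[0.037,0.013,0],[0,0,0]],[0.07,[0.037,0.013,0],[0,0,0]],[0.07,[0.036,0.012,0],[0,0,0]],[0.07,[0.020,0.006,0],[0,0,0]],[0.07,[0,0,0],[0,0,0]]]'
python3 -m crank '[[0.07,[0,0,-0.020],[0,0,0]],[0.07,[0,0,-0.03],[0,0,0]],[0.07,[0,0,-0.025],[0,0,0]],[0.07,[0,0,-0.012],[0,0,0]],[0.065,[0,0,-0.004],[0,0,0]],[0.06,[0,0,0],[0,0,0]],[0.055,[0,0,0],[0,0,0]],[0.052,[0,0,0],[0,0,0]],[0.049,[0,0,0],[0,0,0]],[0.03,[0,0,0],[0,0,0]]]' 30
```

```text
clock: 13.5
position: [0.616, 0.0778, 0.3051]
tool_rot: [[-0.209, 0.978, -0.0], [0.978, 0.209, 0.001], [0.001, -0.0, -1.0]]
contact_force: [-0.7, 0.1, 0.1]
grip_width: 0.07
finger_force: 0.0
clock: 14.75
position: [0.6156, 0.0774, 0.2157]
tool_rot: [[-0.208, 0.978, 0.002], [0.978, 0.208, 0.0], [-0.0, 0.002, -1.0]]
contact_force: [0.6, 0.7, 4.5]
grip_width: 0.0492
finger_force: 30.6
```

```bash
python3 -m crank '[[0.03,[0,0,0.015],[0,0,0]],[0.03,[0,0,0.03],[0,0,0]],[0.03,[0,0,0.03],[0,0,0]],[0.03,[0,0,0.025],[0,0,0]],[0.03,[-0.024,0.010,0],[0,0,0]],[0.03,[-0.038,0.015,0],[0,0,0]],[0.03,[-0.038,0.015,0],[0,0,0]],[0.03,[-0.038,0.015,0],[0,0,0]],[0.03,[-0.038,0.015,0],[0,0,0]],[0.03,[-0.024,0.010,0],[0,0,0]]]'
python3 -m crank '[[0.03,[0,0,-0.02],[0,0,0]],[0.03,[0,0,-0.03],[0,0,0]],[0.03,[0,0,-0.025],[0,0,0]],[0.03,[0,0,-0.015],[0,0,0]],[0.03,[0,0,-0.008],[0,0,0]],[0.03,[0,0,-0.004],[0,0,0]],[0.03,[0,0,0],[0,0,0]],[0.03,[0,0,0],[0,0,0]],[0.055,[0,0,0],[0,0,0]],[0.070,[0,0,0],[0,0,0]]]'
```

```text
clock: 16.0
position: [0.4129, 0.1581, 0.3149]
tool_rot: [[-0.21, 0.978, -0.001], [0.978, 0.21, -0.001], [-0.001, -0.001, -1.0]]
contact_force: [0.5, -0.2, -1.3]
grip_width: 0.0494
finger_force: 31.5
clock: 17.25
position: [0.4154, 0.1573, 0.2131]
tool_rot: [[-0.208, 0.978, 0.001], [0.978, 0.208, 0.0], [-0.0, 0.001, -1.0]]
contact_force: [-0.9, -0.3, 0.3]
grip_width: 0.0695
finger_force: 0.0
```

```bash
python3 -m crank '[[0.07,[0,0,0.04],[0,0,0]],[0.07,[0,0,0.05],[0,0,0]],[0.05,[0.020,-0.011,0.01],[0,0,0]],[0.045,[0.040,-0.022,0],[0,0,1]],[0.045,[0.040,-0.022,0],[0,0,1]],[0.045,[0.040,-0.022,0],[0,0,1]],[0.045,[0.040,-0.022,0],[0,0,1]],[0.045,[0.040,-0.022,0],[0,0,0.5]],[0.045,[0.020,-0.010,0],[0,0,0]],[0.045,[0,0,0],[0,0,0]]]'
python3 - <<'E'
from m0 import *
t=avg("top",3);s=avg("side",3);a=cv2.resize(t["frame"][120:260,190:320],None,fx=3,fy=3);b=cv2.resize(s["frame"][120:260,195:325],None,fx=3,fy=3)
cv2.imwrite("pics/p4.png",np.hstack([a,b]));st=state();print(st["position"],st["tool_rot"][:,1])
B=(228,130,308,195)
for th in(120,150,170):rect("box",t,.017,B,lambda g,a,h:g>th,(268,152))
E
```

```text
clock: 18.5
position: [0.6562, 0.0245, 0.3119]
tool_rot: [[-0.281, 0.96, -0.0], [0.96, 0.281, -0.0], [-0.0, -0.0, -1.0]]
contact_force: [-0.9, -0.4, -0.1]
grip_width: 0.0452
finger_force: 0.0
[0.65438023 0.02734874 0.31316218] [ 9.58177467e-01  2.86174669e-01 -2.64132243e-05]
box [653.   35.1] [34.6 35.7] 19.45
box [651.4  35.7] [31.8 32. ] 28.41
box [652.6  35. ] [28.8 30. ] 20.27
```

View pics/p4.png

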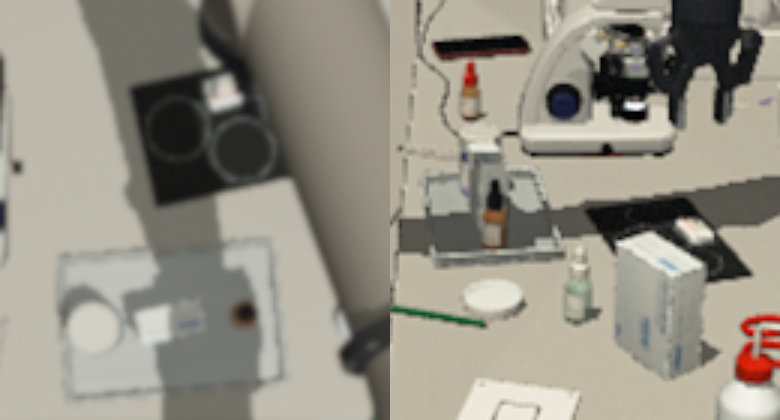

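All three stand upright in the tray, and the box at left (222,92) and right (695,230) is now clear. I'll descend on it.

```bash
python3 -m crank '[[0.045,[0,0,-0.03],[0,0,0]],[0.045,[0,0,-0.035],[0,0,0]],[0.045,[0,0,-0.03],[0,0,0]],[0.045,[0,0,-0.02],[0,0,0]],[0.045,[0,0,-0.012],[0,0,0]],[0.040,[0,0,-0.005],[0,0,0]],[0.034,[0,0,0],[0,0,0]],[0.031,[0,0,0],[0,0,0]],[0.028,[0,0,0],[0,0,0]],[0.015,[0,0,0],[0,0,0]]]' 25
```

```text
clock: 20.05
position: [0.6557, 0.0264, 0.1818]
tool_rot: [[-0.284, 0.959, 0.002], [0.959, 0.284, 0.0], [-0.0, 0.002, -1.0]]
contact_force: [-0.3, 0.0, 3.1]
grip_width: 0.0267
finger_force: 25.8
```

```bash
python3 -m crank '[[0.015,[0,0,0.02],[0,0,0]],[0.015,[0,0,0.04],[0,0,0]],[0.015,[0,0,0.04],[0,0,0]],[0.015,[0,0,0.04],[0,0,0]],[0.015,[0,0,0.03],[0,0,0]],[0.015,[-0.018,-0.029,0],[0,0,-2]],[0.015,[-0.025,-0.040,0],[0,0,-4]],[0.015,[-0.025,-0.040,0],[0,0,-4]],[0.015,[-0.025,-0.040,0],[0,0,-4]],[0.015,[-0.025,-0.040,0],[0,0,-4]]]'
python3 -m crank '[[0.015,[-0.025,-0.040,0],[0,0,-4]],[0.015,[-0.025,-0.040,0],[0,0,-4]],[0.015,[-0.025,-0.040,0],[0,0,-4]],[0.015,[-0.025,-0.040,0],[0,0,-2]],[0.015,[0,0,-0.03],[0,0,0]],[0.015,[0,0,-0.04],[0,0,0]],[0.015,[0,0,-0.03],[0,0,0]],[0.015,[0,0,-0.03],[0,0,0]],[0.015,[0,0,0],[0,0,0]],[0.015,[0,0,0],[0,0,0]]]'
python3 - <<'E'
from m0 import *
t=avg("top",3);s=avg("side",3);a=cv2.resize(t["frame"][170:270,320:420],None,fx=4,fy=4);b=cv2.resize(s["frame"][190:290,190:290],None,fx=4,fy=4)
cv2.imwrite("pics/p5.png",np.hstack([a,b]));st=state();print(st["position"],st["tool_rot"][:,1])
E
```

```text
clock: 21.3
position: [0.5361, -0.1638, 0.352]
tool_rot: [[0.028, 1.0, 0.001], [1.0, -0.028, -0.001], [-0.001, 0.001, -1.0]]
contact_force: [-0.2, -0.1, -0.7]
grip_width: 0.027
finger_force: 25.5
clock: 22.55
position: [0.4379, -0.323, 0.2224]
tool_rot: [[0.267, 0.964, 0.002], [0.964, -0.267, -0.001], [-0.001, 0.003, -1.0]]
contact_force: [0.3, -0.3, -0.1]
grip_width: 0.0273
finger_force: 25.5
[ 0.43748395 -0.32295756  0.22165416] [ 0.9637071  -0.26695723  0.00156954]
```

View pics/p5.png

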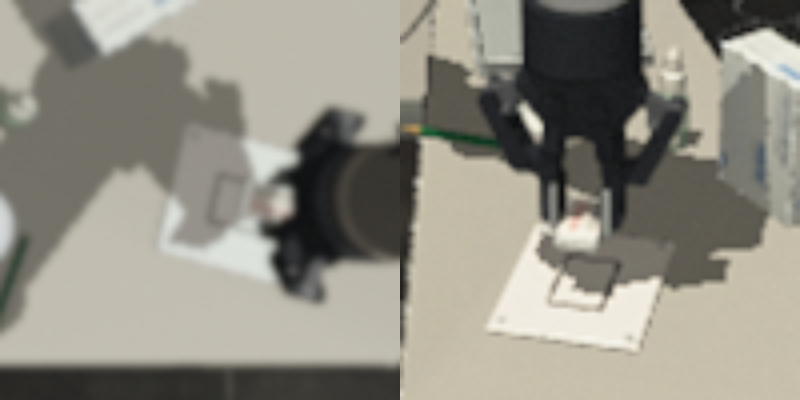

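The box hangs over the plate, just short of the outline in the side view at (577,230) because of its height. I'll lower and release it.

```bash
python3 -m crank '[[0.015,[0,0,-0.02],[0,0,0]],[0.015,[0,0,-0.01],[0,0,0]],[0.015,[0,0,-0.006],[0,0,0]],[0.015,[0,0,-0.003],[0,0,0]],[0.015,[0,0,-0.002],[0,0,0]],[0.015,[0,0,0],[0,0,0]],[0.015,[0,0,0],[0,0,0]],[0.03,[0,0,0],[0,0,0]],[0.038,[0,0,0],[0,0,0]],[0.045,[0,0,0],[0,0,0]]]'
python3 -m crank '[[0.045,[0,0,0.015],[0,0,0]],[0.045,[0,0,0.03],[0,0,0]],[0.045,[0,0,0.04],[0,0,0]],[0.045,[0,0,0.04],[0,0,0]],[0.05,[0,0,0.04],[0,0,0]],[0.05,[-0.01,0.03,0],[0,0,2]],[0.05,[-0.01,0.04,0],[0,0,4]],[0.05,[-0.01,0.04,0],[0,0,4]],[0.05,[-0.01,0.04,0],[0,0,4]],[0.05,[-0.01,0.04,0],[0,0,4]]]'
python3 - <<'E'
from m0 import *
t=avg("top",3);s=avg("side",3);a=cv2.resize(t["frame"][195:245,350:410],None,fx=6,fy=6,interpolation=2);b=cv2.resize(s["frame"][240:290,200:260],None,fx=6,fy=6,interpolation=2)
cv2.imwrite("pics/p6.png",np.hstack([a,b]));st=state();print(st["position"],st["tool_rot"][:,1])
import pickle;pickle.dump((t,s),open("c1.pkl","wb"))
E
```

```text
clock: 24.1
position: [0.4372, -0.3228, 0.1796]
tool_rot: [[0.267, 0.964, 0.0], [0.964, -0.267, 0.0], [0.0, 0.0, -1.0]]
contact_force: [-0.2, -0.1, 0.3]
grip_width: 0.0448
finger_force: 0.0
clock: 25.35
position: [0.3869, -0.1312, 0.3457]
tool_rot: [[-0.047, 0.999, 0.002], [0.999, 0.047, -0.001], [-0.001, 0.001, -1.0]]
contact_force: [-0.3, 0.1, -0.0]
grip_width: 0.0497
finger_force: 0.0
[ 0.38738887 -0.13372188  0.34530961] [0.9991002  0.04239647 0.00115197]
```

View pics/p6.png

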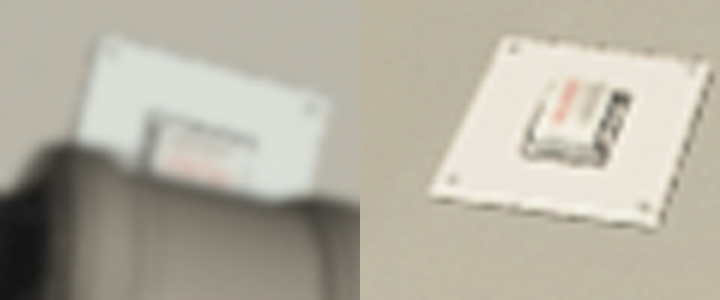

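```bash
python3 -m crank '[[0.05,[0.004,0.036,0],[0,0,1.2]],[0.06,[0.004,0.036,0],[0,0,1.2]],[0.07,[0.004,0.036,0],[0,0,1.2]],[0.07,[0.004,0.036,0],[0,0,1.2]],[0.07,[0.003,0.036,0],[0,0,1.2]],[0.07,[0.003,0.036,0],[0,0,1.2]],[0.07,[0.003,0.036,0],[0,0,1.2]],[0.07,[0.003,0.038,0],[0,0,1.1]],[0.07,[0,0,-0.02],[0,0,0]],[0.07,[0,0,-0.01],[0,0,0]]]'
python3 - <<'E'
from m0 import *
t=avg("top",4);s=avg("side",3);crop(t,345,190,415,250,9,"p7.png")
st=state();print(st["position"],st["tool_rot"][:,1])
P=(345,190,412,250)
for th in(190,205):rect("plate",t,.005,P,lambda g,a,h:g>th,(360,222))
for th in(185,195):rect("outl",t,.005,(370,210,395,232),lambda g,a,h:g<th,None)
for th in(185,195,205):rect("box",t,.016,(368,208,397,234),lambda g,a,h:g>th,(382,221))
E
```

```text
clock: 26.9
position: [0.4158, 0.1564, 0.3138]
tool_rot: [[-0.207, 0.978, -0.001], [0.978, 0.207, -0.0], [0.0, -0.002, -1.0]]
contact_force: [0.3, 0.7, -1.6]
grip_width: 0.0698
finger_force: 0.0
[0.41562506 0.15687498 0.31530189] [0.97834447 0.20697887 0.00135602]
plate none
plate none
outl [ 438.2 -302.9] [46.5 27.6] 17.19
outl [ 438.3 -321.5] [58.7 41.1] 74.82
box [ 440.7 -318.8] [89.6 77.1] 89.92
box [ 440.7 -318.7] [89.5 77.1] 89.92
box none
```

View pics/p7.png

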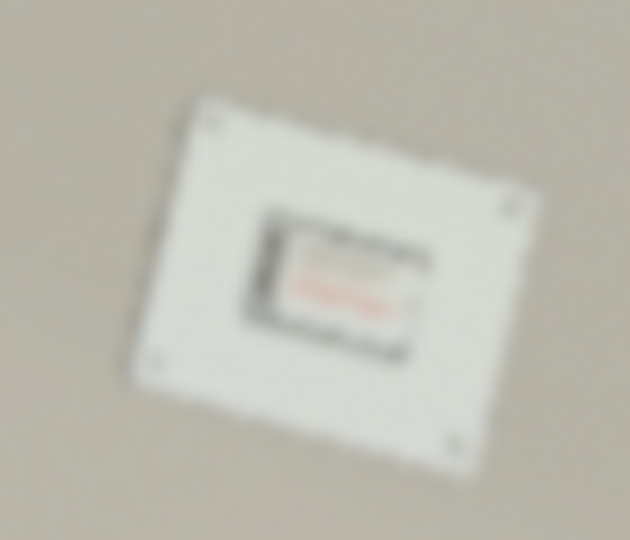

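The box lies flat in the outline at (345,285) in the crop, possibly a little right. I'll measure with intensity profiles along the plate axes.

```bash
python3 - <<'E'
from m0 import *
t=avg("top",6)
import pickle;t0,s0=pickle.load(open("c0.pkl","rb"))
th=np.radians(-15.5);X=np.array([np.cos(th),np.sin(th)]);Y=np.array([-np.sin(th),np.cos(th)]);C=np.array([437.9,-321.9])
def prof(c,A,B,z,half):
    f=cv2.cvtColor(c["frame"],6).astype(np.float32);k=np.arange(-36,37,2);w=[]
    for a in k:
        pts=np.array([proj(c,[*((C+a*A+b*B)/1000),z]) for b in np.linspace(-half,half,9)],np.float32)
        w.append(cv2.remap(f,pts[:,:1],pts[:,1:],1).mean())
    return dict(zip(k.tolist(),np.round(w).astype(int).tolist()))
print("y before z5",prof(t0,Y,X,.005,10));print("y now z5",prof(t,Y,X,.005,10));print("y z16",prof(t,Y,X,.016,10))
print("x before z5",prof(t0,X,Y,.005,15));print("x now z16",prof(t,X,Y,.016,15));print("x now z5",prof(t,X,Y,.005,15))
s=avg("side",4)
print("side y16",prof(s,Y,X,.016,8));print("side x16",prof(s,X,Y,.016,12));print("side0 x5",prof(s0,X,Y,.005,12));print("side0 y5",prof(s0,Y,X,.005,8))
u=(t["frame"][205:237,368:398]).astype(int);rr=u[:,:,2]-u[:,:,0];v,w=np.nonzero(rr>12);print("red",w.mean()+368,v.mean()+205,onz(t,w.mean()+368,v.mean()+205,.016))
E
```

```text
y before z5 {-36: 216, -34: 215, -32: 211, -30: 204, -28: 195, -26: 194, -24: 201, -22: 209, -20: 214, -18: 216, -16: 216, -14: 216, -12: 216, -10: 216, -8: 216, -6: 216, -4: 216, -2: 216, 0: 216, 2: 216, 4: 216, 6: 216, 8: 216, 10: 216, 12: 216, 14: 216, 16: 216, 18: 216, 20: 215, 22: 211, 24: 203, 26: 194, 28: 192, 30: 199, 32: 208, 34: 213, 36: 216}
y now z5 {-36: 215, -34: 215, -32: 213, -30: 210, -28: 208, -26: 208, -24: 209, -22: 210, -20: 210, -18: 208, -16: 206, -14: 204, -12: 203, -10: 202, -8: 202, -6: 202, -4: 202, -2: 201, 0: 201, 2: 200, 4: 200, 6: 200, 8: 200, 10: 200, 12: 202, 14: 203, 16: 199, 18: 189, 20: 171, 22: 155, 24: 150, 26: 159, 28: 177, 30: 195, 32: 207, 34: 213, 36: 215}
y z16 {-36: 215, -34: 215, -32: 215, -30: 215, -28: 213, -26: 210, -24: 208, -22: 208, -20: 209, -18: 210, -16: 209, -14: 207, -12: 205, -10: 203, -8: 202, -6: 201, -4: 201, -2: 201, 0: 201, 2: 200, 4: 200, 6: 199, 8: 199, 10: 199, 12: 199, 14: 200, 16: 201, 18: 202, 20: 198, 22: 185, 24: 167, 26: 152, 28: 151, 30: 163, 32: 183, 34: 199, 36: 210}
x before z5 {-36: 216, -34: 216, -32: 216, -
[... 1791 characters left out ...]
24: 231, -22: 216, -20: 179, -18: 162, -16: 201, -14: 229, -12: 231, -10: 230, -8: 230, -6: 230, -4: 230, -2: 230, 0: 230, 2: 230, 4: 230, 6: 230, 8: 230, 10: 231, 12: 232, 14: 220, 16: 187, 18: 170, 20: 201, 22: 230, 24: 232, 26: 230, 28: 230, 30: 230, 32: 230, 34: 230, 36: 230}
side0 y5 {-36: 232, -34: 231, -32: 220, -30: 199, -28: 185, -26: 186, -24: 200, -22: 218, -20: 228, -18: 231, -16: 231, -14: 231, -12: 230, -10: 230, -8: 230, -6: 230, -4: 230, -2: 230, 0: 230, 2: 230, 4: 230, 6: 230, 8: 230, 10: 230, 12: 230, 14: 230, 16: 231, 18: 231, 20: 229, 22: 220, 24: 206, 26: 201, 28: 202, 30: 210, 32: 220, 34: 229, 36: 231}
red 385.06666666666666 217.30666666666667 [ 0.45008123 -0.32822089]
```

The profiles put the box centre within about 1–2 mm of the outline centre, parallel and inside it. Now the three go back, jar first.

```bash
python3 -m crank '[[0.07,[0,0,-0.03],[0,0,0]],[0.07,[0,0,-0.03],[0,0,0]],[0.07,[0,0,-0.025],[0,0,0]],[0.07,[0,0,-0.012],[0,0,0]],[0.065,[0,0,-0.005],[0,0,0]],[0.058,[0,0,0],[0,0,0]],[0.054,[0,0,0],[0,0,0]],[0.051,[0,0,0],[0,0,0]],[0.048,[0,0,0],[0,0,0]],[0.03,[0,0,0],[0,0,0]]]' 30
python3 -m crank '[[0.03,[0,0,0.017],[0,0,0]],[0.03,[0,0,0.03],[0,0,0]],[0.03,[0,0,0.03],[0,0,0]],[0.03,[0,0,0.025],[0,0,0]],[0.03,[0.024,-0.010,0],[0,0,0]],[0.03,[0.038,-0.015,0],[0,0,0]],[0.03,[0.038,-0.015,0],[0,0,0]],[0.03,[0.038,-0.015,0],[0,0,0]],[0.03,[0.038,-0.015,0],[0,0,0]],[0.03,[0.024,-0.010,0],[0,0,0]]]'
python3 -m crank '[[0.03,[0,0,-0.02],[0,0,0]],[0.03,[0,0,-0.03],[0,0,0]],[0.03,[0,0,-0.025],[0,0,0]],[0.03,[0,0,-0.015],[0,0,0]],[0.03,[0,0,-0.007],[0,0,0]],[0.03,[0,0,-0.003],[0,0,0]],[0.03,[0,0,0],[0,0,0]],[0.03,[0,0,0],[0,0,0]],[0.055,[0,0,0],[0,0,0]],[0.070,[0,0,0],[0,0,0]]]'
```

```text
clock: 29.0
position: [0.4156, 0.1575, 0.2135]
tool_rot: [[-0.208, 0.978, 0.002], [0.978, 0.208, 0.0], [-0.0, 0.002, -1.0]]
contact_force: [0.0, -0.5, 6.5]
grip_width: 0.0494
finger_force: 30.7
clock: 30.25
position: [0.6167, 0.0755, 0.3149]
tool_rot: [[-0.206, 0.978, 0.0], [0.978, 0.206, 0.0], [-0.0, 0.0, -1.0]]
contact_force: [0.1, 0.3, -1.1]
grip_width: 0.0492
finger_force: 31.6
clock: 31.5
position: [0.6157, 0.0774, 0.2152]
tool_rot: [[-0.208, 0.978, 0.002], [0.978, 0.208, 0.001], [0.0, 0.002, -1.0]]
contact_force: [-0.5, 0.8, 0.1]
grip_width: 0.0697
finger_force: 0.0
```

```bash
python3 -m crank '[[0.07,[0,0,0.03],[0,0,0]],[0.07,[0,0,0.04],[0,0,0]],[0.07,[0,0,0.021],[0,0,0]],[0.05,[-0.020,-0.006,0],[0,0,0]],[0.05,[-0.037,-0.013,0],[0,0,0]],[0.05,[-0.037,-0.013,0],[0,0,0]],[0.05,[-0.037,-0.013,0],[0,0,0]],[0.05,[-0.036,-0.012,0],[0,0,0]],[0.05,[-0.020,-0.006,0],[0,0,0]],[0.05,[0,0,0],[0,0,0]]]'
python3 -m crank '[[0.05,[0,0,-0.03],[0,0,0]],[0.05,[0,0,-0.035],[0,0,0]],[0.05,[0,0,-0.025],[0,0,0]],[0.05,[0,0,-0.014],[0,0,0]],[0.042,[0,0,-0.006],[0,0,0]],[0.036,[0,0,0],[0,0,0]],[0.031,[0,0,0],[0,0,0]],[0.028,[0,0,0],[0,0,0]],[0.025,[0,0,0],[0,0,0]],[0.015,[0,0,0],[0,0,0]]]' 25
python3 -m crank '[[0.015,[0,0,0.017],[0,0,0]],[0.015,[0,0,0.03],[0,0,0]],[0.015,[0,0,0.03],[0,0,0]],[0.015,[0,0,0.025],[0,0,0]],[0.015,[0.025,-0.005,0],[0,0,0]],[0.015,[0.041,-0.010,0],[0,0,0]],[0.015,[0.041,-0.010,0],[0,0,0]],[0.015,[0.041,-0.010,0],[0,0,0]],[0.015,[0.041,-0.009,0],[0,0,0]],[0.015,[0.025,-0.005,0],[0,0,0]]]'
```

```text
clock: 32.75
position: [0.4273, 0.0138, 0.3058]
tool_rot: [[-0.207, 0.978, 0.0], [0.978, 0.207, -0.002], [-0.002, -0.0, -1.0]]
contact_force: [0.4, 1.4, 0.6]
grip_width: 0.0498
finger_force: 0.0
clock: 34.0
position: [0.4287, 0.0143, 0.1964]
tool_rot: [[-0.208, 0.978, 0.002], [0.978, 0.208, -0.0], [-0.001, 0.002, -1.0]]
contact_force: [-0.5, 0.5, 5.2]
grip_width: 0.026
finger_force: 24.7
clock: 35.25
position: [0.6436, -0.0359, 0.2965]
tool_rot: [[-0.207, 0.978, -0.001], [0.978, 0.207, -0.0], [0.0, -0.001, -1.0]]
contact_force: [-0.3, -0.0, -0.3]
grip_width: 0.0263
finger_force: 24.9
```

```bash
python3 -m crank '[[0.015,[0,0,-0.02],[0,0,0]],[0.015,[0,0,-0.03],[0,0,0]],[0.015,[0,0,-0.025],[0,0,0]],[0.015,[0,0,-0.015],[0,0,0]],[0.015,[0,0,-0.007],[0,0,0]],[0.015,[0,0,-0.003],[0,0,0]],[0.015,[0,0,0],[0,0,0]],[0.015,[0,0,0],[0,0,0]],[0.034,[0,0,0],[0,0,0]],[0.050,[0,0,0],[0,0,0]]]'
```

```text
clock: 36.5
position: [0.6426, -0.0348, 0.1982]
tool_rot: [[-0.208, 0.978, 0.002], [0.978, 0.208, 0.0], [-0.0, 0.002, -1.0]]
contact_force: [0.7, -0.5, -0.5]
grip_width: 0.0495
finger_force: 0.0
```

```bash
python3 -m crank '[[0.05,[0,0,0.035],[0,0,0]],[0.05,[0,0,0.042],[0,0,0]],[0.052,[0,0,0.035],[0,0,0]],[0.052,[-0.020,0.010,0],[0,0,0]],[0.052,[-0.036,0.020,0],[0,0,0]],[0.052,[-0.036,0.020,0],[0,0,0]],[0.052,[-0.036,0.020,0],[0,0,0]],[0.052,[-0.036,0.020,0],[0,0,0]],[0.052,[-0.036,0.020,0],[0,0,0]],[0.052,[-0.020,0.010,0],[0,0,0]]]'
python3 -m crank '[[0.052,[0,0,-0.02],[0,0,0]],[0.052,[0,0,-0.035],[0,0,0]],[0.052,[0,0,-0.025],[0,0,0]],[0.052,[0,0,-0.016],[0,0,0]],[0.045,[0,0,-0.006],[0,0,0]],[0.038,[0,0,0],[0,0,0]],[0.035,[0,0,0],[0,0,0]],[0.033,[0,0,0],[0,0,0]],[0.03,[0,0,0],[0,0,0]],[0.02,[0,0,0],[0,0,0]]]' 30
python3 -m crank '[[0.02,[0,0,0.017],[0,0,0]],[0.02,[0,0,0.03],[0,0,0]],[0.02,[0,0,0.03],[0,0,0]],[0.02,[0,0,0.025],[0,0,0]],[0.02,[0.020,-0.008,0],[0,0,0]],[0.02,[0.033,-0.014,0],[0,0,0]],[0.02,[0.034,-0.015,0],[0,0,0]],[0.02,[0.034,-0.014,0],[0,0,0]],[0.02,[0.033,-0.014,0],[0,0,0]],[0.02,[0.020,-0.008,0],[0,0,0]]]'
python3 -m crank '[[0.02,[0,0,-0.02],[0,0,0]],[0.02,[0,0,-0.03],[0,0,0]],[0.02,[0,0,-0.025],[0,0,0]],[0.02,[0,0,-0.015],[0,0,0]],[0.02,[0,0,-0.007],[0,0,0]],[0.02,[0,0,-0.003],[0,0,0]],[0.02,[0,0,0],[0,0,0]],[0.02,[0,0,0],[0,0,0]],[0.036,[0,0,0],[0,0,0]],[0.050,[0,0,0],[0,0,0]]]'
```

```text
clock: 37.75
position: [0.4204, 0.0867, 0.3098]
tool_rot: [[-0.211, 0.978, 0.0], [0.978, 0.211, -0.001], [-0.001, 0.0, -1.0]]
contact_force: [0.8, -0.1, 0.1]
grip_width: 0.0517
finger_force: 0.0
clock: 39.0
position: [0.4226, 0.0854, 0.2084]
tool_rot: [[-0.208, 0.978, 0.001], [0.978, 0.208, -0.0], [-0.0, 0.001, -1.0]]
contact_force: [-0.1, 0.1, 5.2]
grip_width: 0.0322
finger_force: 30.7
clock: 40.25
position: [0.5974, 0.0106, 0.31]
tool_rot: [[-0.206, 0.978, 0.0], [0.978, 0.206, 0.0], [0.0, 0.0, -1.0]]
contact_force: [-0.1, 0.4, -0.8]
grip_width: 0.032
finger_force: 30.1
clock: 41.5
position: [0.5966, 0.0123, 0.2101]
tool_rot: [[-0.208, 0.978, 0.002], [0.978, 0.208, 0.0], [-0.0, 0.002, -1.0]]
contact_force: [-0.3, -1.2, 0.1]
grip_width: 0.0502
finger_force: 0.0
```

Now I'll retreat upwards and aside, then compare with the first pictures.

```bash
python3 -m crank '[[0.05,[0,0,0.03],[0,0,0]],[0.05,[0,0,0.05],[0,0,0]],[0.05,[0,0,0.05],[0,0,0]],[0.05,[0,0,0.05],[0,0,0]],[0.05,[-0.024,-0.032,0],[0,0,-5]],[0.05,[-0.028,-0.036,0],[0,0,-7]],[0.05,[-0.028,-0.036,0],[0,0,-7]],[0.05,[-0.028,-0.036,0],[0,0,-7]],[0.05,[-0.028,-0.036,0],[0,0,-7]],[0.05,[-0.028,-0.036,0],[0,0,-7]]]'
python3 -m crank '[[0.05,[-0.028,-0.036,0],[0,0,-7]],[0.05,[-0.028,-0.036,0],[0,0,-7]],[0.05,[-0.028,-0.036,0],[0,0,-7]],[0.05,[-0.028,-0.036,0],[0,0,-7]],[0.05,[-0.028,-0.036,0],[0,0,-7]],[0.05,[-0.028,-0.036,0],[0,0,-7]],[0.05,[-0.028,-0.036,0],[0,0,-7]],[0.05,[0,-0.03,0],[0,0,0]],[0.05,[0,0,0],[0,0,0]],[0.05,[0,0,0],[0,0,0]]]'
python3 - <<'E'
from m0 import *
t=avg("top");s=avg("side")
B=(228,130,308,195)
rect("board",t,.006,B,lambda g,a,h:(g<115),(255,181))
for th in(150,170):
  f=lambda g,a,h:g>th
  rect(f"jar{th}",t,.086,B,f,(249,158));rect(f"carton{th}",t,.090,B,f,(268,167))
am=lambda g,a,h:((h[:,:,0]<18)&(h[:,:,1]>110)&(h[:,:,2]>50))
ct=comp(t,(278,140,298,165),am,None);cs=comp(s,(285,180,312,215),am,None)
print("top amber",ct.min(0),ct.max(0),"side",cs.min(0),cs.max(0))
a=cv2.resize(t["frame"][120:250,225:420],None,fx=4,fy=4,interpolation=2);cv2.imwrite("pics/p8.png",a)
crop(s,200,140,330,300,3.6,"p9.png")
st=state();print(st["clock"],st["position"])
E
```

```text
clock: 42.75
position: [0.4313, -0.2008, 0.3899]
tool_rot: [[0.472, 0.881, 0.001], [0.881, -0.472, -0.001], [-0.0, 0.001, -1.0]]
contact_force: [0.5, -0.9, 0.3]
grip_width: 0.0502
finger_force: 0.0
clock: 44.0
position: [0.2369, -0.4811, 0.3895]
tool_rot: [[0.974, 0.227, 0.0], [0.227, -0.974, 0.001], [0.001, -0.001, -1.0]]
contact_force: [0.6, 0.9, -0.7]
grip_width: 0.0501
finger_force: 0.0
board [621.1  20.1] [127.8 197.8] 12.68
jar150 [614.4  78. ] [49.9 48.5] 0.04
carton150 [595.6  12.9] [35.1 64. ] 12.54
jar170 [614.6  78.4] [46.1 46.4] 82.8
carton170 [595.8  13. ] [32.3 61.9] 12.63
top amber [282.8125 151.8125] [292.0625 156.1875] side [291.1875 193.5625] [299.5625 205.9375]
44.4 [ 0.23635367 -0.48145197  0.38988601]
```

View pics/p8.png

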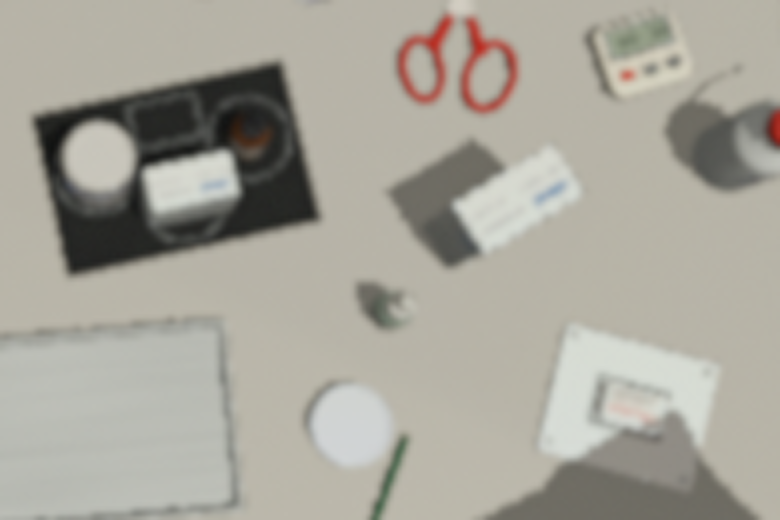

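View pics/p9.png

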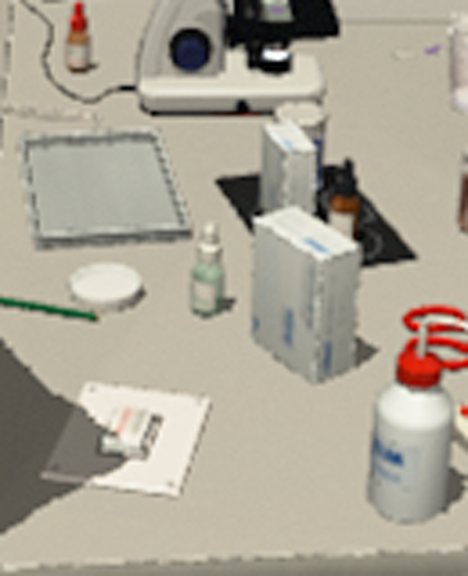

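All three stand upright on their rings, 1–2 mm from where they were, and the carton is turned less than 0.5° from before. The box at (632,403) is flat in its outline, the tray is empty and the arm is clear.

```bash
python3 -c "
from workcell import *
print(hand_in())"
```

```text
the job is handed in; nothing more can be done
None
```

The job is handed in at about 44 s: all three stood on the tray first, then the box was laid flat and lined up in the plate outline (about 1–2 mm off centre), and the jar, dropper and carton are back upright on their spots to within about 1–2.5 mm.

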